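Feed a wheel blank along the fence and set it home on the stop

TASK

Bring the round white wheel blank up against the aluminium fence before the yellow mark, then push it along the fence, flat on the bench and touching the fence all the way, past the sprung orange roller to the stop. Press it home on the rubber-tipped stop steadily for about a second with roughly 12 newtons (never over 18), then let go so that it stays there, and leave the other things alone.

Things in the scene. Friction and masses are not known exactly. Their poses are not given: they have to be found in the camera images.
- blank: round white nylon wheel blank standing flat on the bench, 96 mm in diameter, 50 mm high, about 0.36 kg, too wide to grip across; plain cylindrical side; origin at the centre of its underside, z up. Slick: friction about 0.25 on everything; slides and rolls easily; starts 10 to 45 mm clear of the fence, before the yellow mark
- fence: fixed aluminium wall, 460 mm long (x -250 to +210), 45 mm high, 8 mm thick, foot behind it to y = 47. Origin on the bench at the foot of its face; x axis: feed direction along the face toward the stop; y axis: into the wall (face at y = 0). The lane is the bench on the -y side; a blank touching the fence has its centre at y = -48. The blank ends with its centre at x = +84 to +98 mm
- mark (a point): yellow mark across the lane, this point on the bench at the fence face, fence x = -70 mm, axes as the fence's. The blank must touch the fence before its centre passes this mark and keep touching it from there on
- roller_axis (a point): resting axis of the sprung orange roller (20 mm across, 26 mm high), 25 mm above the bench, at fence x = +60, y = -84 mm; axes as the fence's. A passing blank pushes it 22 mm toward -y: damped spring, 4 to 7.5 N; takes 8 to 20 N of push along the fence at 30 mm/s, most on meeting it, less if slower. Once past, it holds the blank on fence and stop with some 3 N
- housing (a point): top centre of the dark roller housing fixed across the lane, 46 mm above the bench, at fence x = +60, y = -150 mm; axes as the fence's. With its foot and end cap it covers x = +5 to +115, y = -119 to -190 mm. At the end a tool pushing the blank from behind has the roller beside it: keep the tool's outer side within about 75 mm of the fence face there
- stop_block: blue fixed block, 45 x 85 x 45 mm (clamp screw to 62 mm high) at the fence's end; origin on the bench at its face toward the blank, fence x = +178, y = 0; axes as the fence's. Its steel rod (rubber tip 26 mm across, 25 mm high, y = -48) stands out 32 to 46 mm toward the blank: setting differs each time and is not reported, so feel for it. Rod is clamped: force rises steeply on contact
- tape_measure: black tape measure, 37 x 80 x 69 mm, loose bystander on the right; origin under its centre
- glue_bottle: white bottle with blue nozzle, 43 x 43 x 128 mm, loose bystander behind the fence; origin under its centre
- caliper: caliper lying flat, 78 x 190 x 11 mm, loose bystander at the near left; origin under its centre
Things that resemble listed ones, but are neither listed nor needed, are in the scene too. Of the things that look like the blank, take the one that is farthest to the robot's right at the start.

How it is judged:
By the outcome, as a careful person would: the job done as asked, in the order asked, and still so for the second after the job is handed in, with the robot touching nothing.
It also fails if it takes over 70 s, if anything falls off the work surface, if the arm or the gripper's body presses on something with over 40 N, if the wrist force passes 120 N, or if a joint passes its speed limit or range.

ROBOT

A 7-joint arm with a two-finger parallel gripper is mounted at the origin on a cart in front of the work surface, level with it; the furniture and walls round the work are solid. World frame = base frame: x ahead of the robot, y to its left, z up, the work surface at z = 0. Lengths are in m, angles in degrees, forces in N, time in s.
With the tool pointing down it reaches from about 0.425 to 0.875 m from the base axis. Payload 8.4 kg.
Tool frame: the origin (TCP) lies at the very end of the fingers, on their centre line; the grasp point (between the pads) lies pinch_z behind it (pinch_z is the distance from the TCP to the grasp point, in m); z points along the fingers, y is the direction in which the jaws open and shut (so a half turn about z gives the same grasp; the last joint's range is limited). The gripper opens to 87 mm and grips with 3 to 60 N. Pads are 19 mm wide; open, the fingers measure 117 mm over their backs; the gripper's body (75 mm by 190 mm) begins 51 mm behind the grasp point.
Start: joints at [59.633, 19.091, 2.286, 83.961, -0.768, 76.965, -3.352], TCP at [0.271, -0.591, 0.223] pointing down, gripper open.
Joint ranges: [-147.57, 147.57], [-21.85, 119.76], [-74.77, 79.35], [14.55, 137.4], [-85.83, 265.84], [4.83, 119.75], [-152.11, 152.11]. Speed limits (degrees/s): [127.2, 127.2, 159.86, 159.86, 180, 180, 180].

INTERFACE

Orientations are given as [roll, pitch, yaw] about the fixed x, y, z axes, in that order (R = Rz(yaw) Ry(pitch) Rx(roll)).
In Python, from bench import observe, read_camera, hand_in, pinch_z gives the robot as it stands.
- The arm moves only by the tool arm_command, never from a script. Its argument "steps" is a list of rows, each a list of 7 numbers: the shift along the tool's x, y, z normalised to -1 to 1, where 1 is 1 m, then the turn, a rotation vector about the tool's x, y, z normalised to -1 to 1, where 1 is 180 degrees, then the finger opening in mm, from 0 to 87. A call has 1 to 8 rows; each row is the pose to reach, as a shift and turn from the pose commanded when the call began, along the tool's axes at that moment, turning the shorter way round; what a row does not reach only later rows make up. A row lasts 1/12 s, in which the tool goes at most 41.7 mm and 7.16 degrees, less where a joint would pass 70% of its speed; a pose out of reach is approached as far as the arm can. A call with a number of a shift or a turn outside -1 to 1 is refused whole. A call with a gripper value outside its range is refused whole. The fingers move at their own pace and stop on an object; the grip force is fixed at half the most. Time passes only in rows, so rows that repeat a pose let the fingers close. It gives the time, the measured TCP pose, the force and the opening at its end, in the units of the state.
- observe(): the state, without advancing time (a new reading comes with each control period).
- read_camera(name): name is "scene" or "top" or "wrist"; returns a dict with "frame" (420x560x3 uint8, red, green, blue), "mtx" (3x3 intrinsics, pixels), "R" (3x3) and "t" (3): a world point X has camera coordinates R X + t; the wrist camera has in their place "mount" (4x4, takes a point from camera to tool coordinates, whose origin is the TCP and whose axes are the flange's). Camera axes: x right, y down, z forward; pixel columns grow to the right and rows downward; lengths in m; the calibration is good to about 2 mm. A picture is of the moment at which its call begins: read the wrist's pose just before it. There is no depth.
- hand_in(): hands the job in, once; it reports no verdict.
The state is a dict: "t": time; "joint_positions": joint angles; "joint_velocities": joint speeds; "joint_torque": joint torques, N m; "ee_pos": TCP position; "tcp_rot": TCP orientation; "contact_force": force on the tool from outside, world axes, zero at the start; "moment": the same for the moment, N m; "opening": opening from 0.0 (shut) to 1.0 (fully open).
Only numpy, scipy, OpenCV 4.12 (cv2) and the standard library are available. Lean on these libraries where they do the work, as an engineer would, in place of code of your own. Each camera call takes 0.05 s, during which the arm holds its last target.

## Working session

There is one attempt and no reset: what is moved stays moved. The work goes in short steps, Python scripts to look and compute and a tool call to move; the robot and the scene stay as the last step left them, time stands still between calls to the robot, and variables do not carry over. Pictures are saved under pics/ and viewed, and the job is handed in when it is done.

Besides the shell and the picture viewer there is one more tool, called after "Call:" by a JSON object that holds its "method" and its "body". arm_command: Moves the arm, as the interface text tells. Its arguments: {"type":"object","properties":{"steps":{"type":"array"}},"required":["steps"]}

```bash
mkdir -p pics; ls; cat > h.py <<'E'
import numpy as np, cv2
from bench import observe, read_camera, hand_in, pinch_z
def ray(c,u,v,z):
    K=np.array(c["mtx"]);R=np.array(c["R"]);t=np.array(c["t"]).ravel()
    d=R.T@np.linalg.inv(K)@np.array([u,v,1.]);o=-R.T@t
    return o+d*(z-o[2])/d[2]
def proj(c,X):
    p=np.array(c["mtx"])@(np.array(c["R"])@np.array(X)+np.array(c["t"]).ravel());return p[:2]/p[2]
def save(n,f): cv2.imwrite(n,cv2.cvtColor(f,cv2.COLOR_RGB2BGR))
E
python3 - <<'E'
from h import *
print(pinch_z,observe())
for n in("scene","top"):
    c=read_camera(n);save(f"pics/{n}0.png",c["frame"])
    print(n,c["mtx"],c["R"],c["t"])
    import pickle;pickle.dump(c,open(n+"0.pkl","wb"))
E
```

```text
pics
0.0187 {'t': 0.0, 'joint_positions': array([59.63345088, 19.13045708,  2.28535339, 84.012567  , -0.76556304,
       76.96307611, -3.35285809]), 'joint_velocities': array([-0.0353493 , -0.00215826, -0.06738751,  0.0919325 , -0.00285903,
       -0.03285881,  0.0649631 ]), 'joint_torque': array([-1.28386746e-03, -6.56372309e+01,  1.33467089e+00, -4.03807461e+01,
       -5.96372061e-02,  4.47648531e-02,  1.35427899e-04]), 'ee_pos': array([ 0.27119494, -0.59021024,  0.22166125]), 'tcp_rot': array([-1.79909496e+02,  8.53219200e-03,  2.46805407e+01]), 'contact_force': array([ 0.36762164, -0.36903804,  0.52394032]), 'moment': array([-0.03790749,  0.08610867, -0.01928291]), 'opening': 0.9992701462855058}
scene [[532.7800224    0.         283.5012746 ]
 [  0.         532.7800224  212.74766151]
 [  0.           0.           1.        ]] [[-0.90555949 -0.42414177  0.00810966]
 [-0.27466063  0.57162807 -0.77317713]
 [ 0.32330101 -0.7023853  -0.63413828]] [0.48732484 0.21450507 1.49246608]
top [[416.94284548   0.         277.19960669]
 [  0.         416.94284548 203.4593251 ]
 [  0.           0.           1.        ]] [[-1.61260417e-02 -9.99869863e-01 -4.56964920e-04]
 [-9.91239623e-01  1.60467667e-02 -1.31097331e-01]
 [ 1.31087603e-01 -1.66111930e-03 -9.91369397e-01]] [0.01410051 0.52868096 1.42908486]
```

View pics/scene0.png

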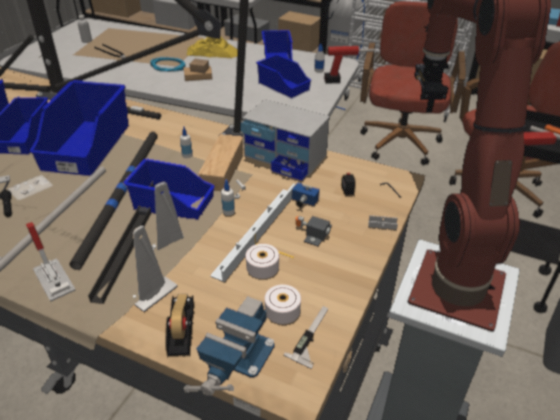

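View pics/top0.png

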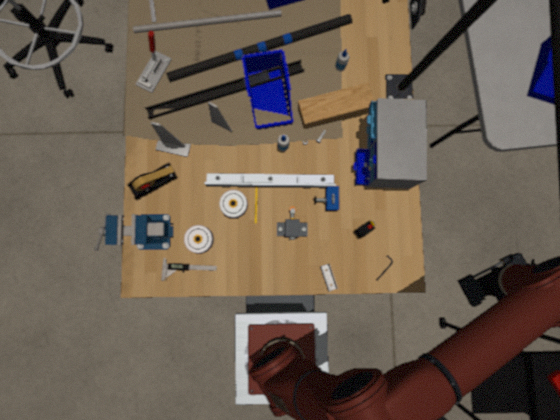

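The top view shows two white round blanks, at (233,204) and (198,239). The one at (233,204) is farther to the robot's right (−y is image right). It also sits beside the fence, before the yellow mark at about (256,205). I'll check this in an enlarged crop.

```bash
python3 - <<'E'
from h import *;import pickle
c=pickle.load(open("top0.pkl","rb"));f=c["frame"][160:260,180:350]
save("pics/topc.png",cv2.resize(f,None,fx=4.6,fy=4.6,interpolation=cv2.INTER_CUBIC))
c=pickle.load(open("scene0.pkl","rb"));f=c["frame"][170:330,200:350]
save("pics/scenec.png",cv2.resize(f,None,fx=3.7,fy=3.7,interpolation=cv2.INTER_CUBIC))
E
```

```text
(no output)
```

View pics/topc.png

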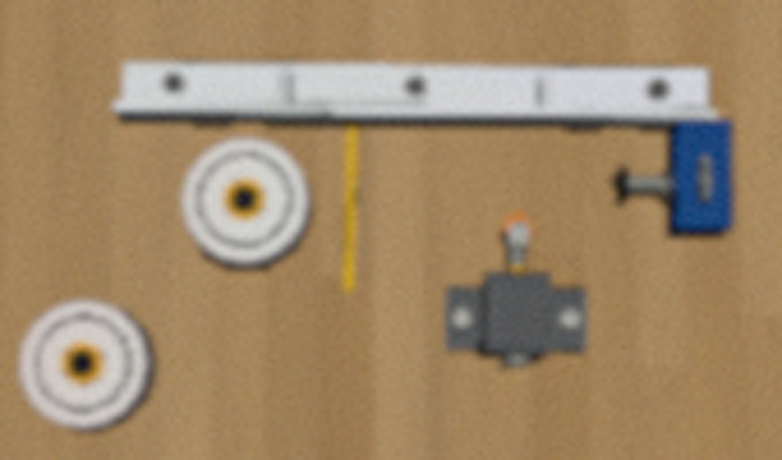

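View pics/scenec.png

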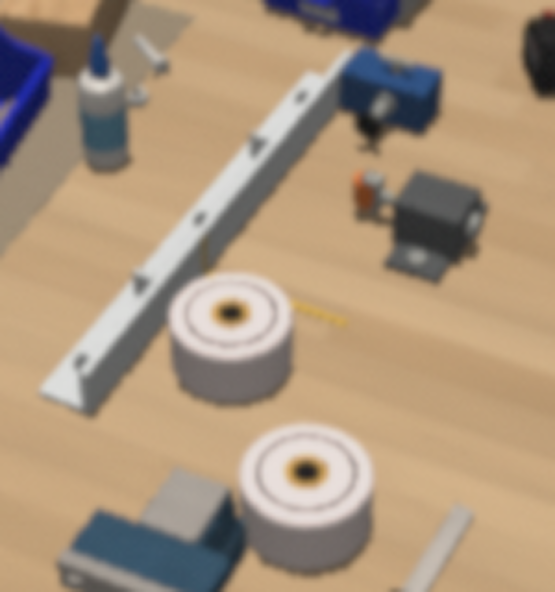

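```bash
python3 - <<'E'
from h import *;import pickle
c=pickle.load(open("top0.pkl","rb"));f=c["frame"]
g=cv2.cvtColor(f,cv2.COLOR_RGB2GRAY)
for u in(210,222,246,270,300,320): print(u,g[170:192,u])
hsv=cv2.cvtColor(f,cv2.COLOR_RGB2HSV)
m=((hsv[...,1]<70)&(hsv[...,2]>130)).astype(np.uint8)
m[:, :175]=0;m[260:]=0;m[:165]=0
for k in cv2.findContours(m,cv2.RETR_EXTERNAL,cv2.CHAIN_APPROX_NONE)[0]:
    if cv2.contourArea(k)>150:
        x,y,w,h=cv2.boundingRect(k);print(x,y,w,h,cv2.minEnclosingCircle(k))
P=lambda u,v,z:np.round(ray(c,u,v,z),4)
print("blank",P(180+245/4.6-.5,160+200/4.6-.5,.05),"mark",P(180+351/4.6-.5,160+125/4.6-.5,0),P(180+349/4.6-.5,160+288/4.6-.5,0))
print("fence foot",P(180+120/4.6-.5,160+118/4.6-.5,0),P(180+670/4.6-.5,160+126/4.6-.5,0), "roller",P(180+517/4.6,160+222/4.6,.038),"housing",P(180+516/4.6,160+318/4.6,.046))
print("tip",P(180+622/4.6,160+184/4.6,.025))
E
```

```text
210 [140 139 147 171 198 206 209 209 208 207 207 210 206 187 122  69  91 128
 141 143 141 136]
222 [138 137 134 149 194 210 210 210 211 212 207 206 203 180 128  66  66  99
 129 139 142 137]
246 [133 131 133 155 196 207 208 209 211 210 209 199 182 179 150  96  63  86
 120 132 132 130]
270 [141 139 143 154 182 192 168 117  87  96 140 174 181 193 189 122  65  91
 125 143 142 142]
300 [132 130 127 130 158 195 207 208 209 207 206 207 207 207 190 125  71  83
 123 132 133 128]
320 [142 138 138 136 155 195 209 198 181 170 177 192 207 201 195 152  93  60
  92 128 140 139]
184 225 28 29 ((197.60757446289062, 238.69522094726562), 14.394925117492676)
219 190 29 27 ((232.92506408691406, 203.08038330078125), 14.22795295715332)
204 173 133 14 ((270.0, 183.5), 66.01714324951172)
378 165 48 14 ((401.5, 171.5), 24.382469177246094)
blank [0.531 0.16  0.05 ] mark [0.5959 0.0818 0.    ] [0.4675 0.0846 0.    ]
fence foot [0.6044 0.2634 0.    ] [ 0.591  -0.1688  0.    ] roller [ 0.5106 -0.0473  0.038 ] housing [ 0.437  -0.0447  0.046 ]
tip [ 0.5403 -0.1292  0.025 ]
```

The crop confirms it: the blank at crop (245,200) lies beside the fence, before the yellow mark at crop x≈350. The lookalike at crop (85,362) is to its left. I'll move in for a wrist-camera view, going through a waypoint.

```bash
cat >> h.py <<'E'
from scipy.spatial.transform import Rotation as Ro
def go(cmdpos,cmdyaw,dst,yaw=None):
    "shift/turn numbers from commanded pose to dst (world)"
    R=Ro.from_euler("xyz",[180,0,cmdyaw],degrees=True).as_matrix()
    s=R.T@(np.array(dst)-np.array(cmdpos))
    yaw=cmdyaw if yaw is None else yaw
    print("shift",np.round(s,4),"turn z",round(-(yaw-cmdyaw)/180,4),"dist",round(np.linalg.norm(s),4))
E
python3 - <<'E'
from h import *
p=[.271,-.591,.223]
go(p,24.68,[.44,-.25,.24]);go(p,24.68,[.45,.05,.26],13.2)
E
```

```text
shift [ 0.2959 -0.2393 -0.017 ] turn z -0.0 dist 0.381
shift [ 0.4303 -0.5077 -0.037 ] turn z 0.0638 dist 0.6666
```

Call:
{"method": "arm_command", "body": {"steps": [[0.296, -0.239, -0.017, 0, 0, 0, 0], [0.296, -0.239, -0.017, 0, 0, 0, 0], [0.296, -0.239, -0.017, 0, 0, 0, 0], [0.296, -0.239, -0.017, 0, 0, 0, 0], [0.296, -0.239, -0.017, 0, 0, 0, 0], [0.296, -0.239, -0.017, 0, 0, 0, 0], [0.296, -0.239, -0.017, 0, 0, 0, 0], [0.296, -0.239, -0.017, 0, 0, 0, 0]]}}

```text
t: 0.77
ee_pos: [0.4198, -0.2903, 0.2374]
tcp_rot: [-180.0, 0.0, 24.7]
contact_force: [1.3, 0.1, 0.7]
opening: 0.48
```

```bash
python3 - <<'E'
from h import *
go([.419,-.293,.238],24.68,[.44,.06,.27],13.2)
E
```

```text
shift [ 0.1665 -0.312  -0.032 ] turn z 0.0638 dist 0.3551
```

Call:
{"method": "arm_command", "body": {"steps": [[0.1665, -0.312, -0.032, 0, 0, 0.0638, 0], [0.1665, -0.312, -0.032, 0, 0, 0.0638, 0], [0.1665, -0.312, -0.032, 0, 0, 0.0638, 0], [0.1665, -0.312, -0.032, 0, 0, 0.0638, 0], [0.1665, -0.312, -0.032, 0, 0, 0.0638, 0], [0.1665, -0.312, -0.032, 0, 0, 0.0638, 0], [0.1665, -0.312, -0.032, 0, 0, 0.0638, 0], [0.1665, -0.312, -0.032, 0, 0, 0.0638, 0]]}}

```text
t: 1.43
ee_pos: [0.4385, 0.0389, 0.2674]
tcp_rot: [180.0, -0.0, 13.2]
contact_force: [1.4, -0.0, -0.5]
opening: 0.011
```

```bash
python3 - <<'E'
from h import *;import pickle
o=observe();c=read_camera("wrist");pickle.dump((o,c),open("w1.pkl","wb"));save("pics/w1.png",c["frame"])
print(o["ee_pos"],o["tcp_rot"],o["joint_positions"],c["mount"],c["mtx"])
E
```

```text
[0.43847987 0.03893592 0.26743731] [ 1.79975376e+02 -1.87175223e-03  1.31896857e+01] [ 23.30027922  -5.99649506 -31.17899518 105.8527771   -3.13052375
  79.29398879 -83.96807608] [[ 1.16138522e-03 -9.68334272e-01 -2.49654537e-01  6.66459173e-02]
 [ 9.99999282e-01  1.19807965e-03  4.97806706e-06  5.12805363e-04]
 [ 2.94285588e-04 -2.49654364e-01  9.68334969e-01 -1.62790031e-01]
 [ 0.00000000e+00  0.00000000e+00  0.00000000e+00  1.00000000e+00]] [[321.47200849   0.         281.20575565]
 [  0.         321.47200849 209.06804102]
 [  0.           0.           1.        ]]
```

View pics/w1.png

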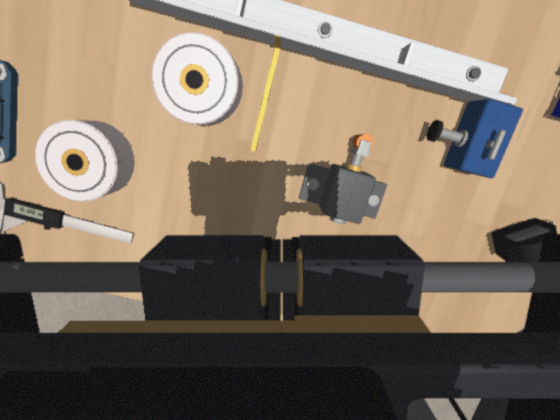

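```bash
python3 - <<'E'
from h import *;import pickle
o,c=pickle.load(open("w1.pkl","rb"));f=c["frame"][0:160,120:320]
save("pics/w1c.png",cv2.resize(f,None,fx=4,fy=4,interpolation=cv2.INTER_CUBIC)[:600])
E
```

```text
(no output)
```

View pics/w1c.png

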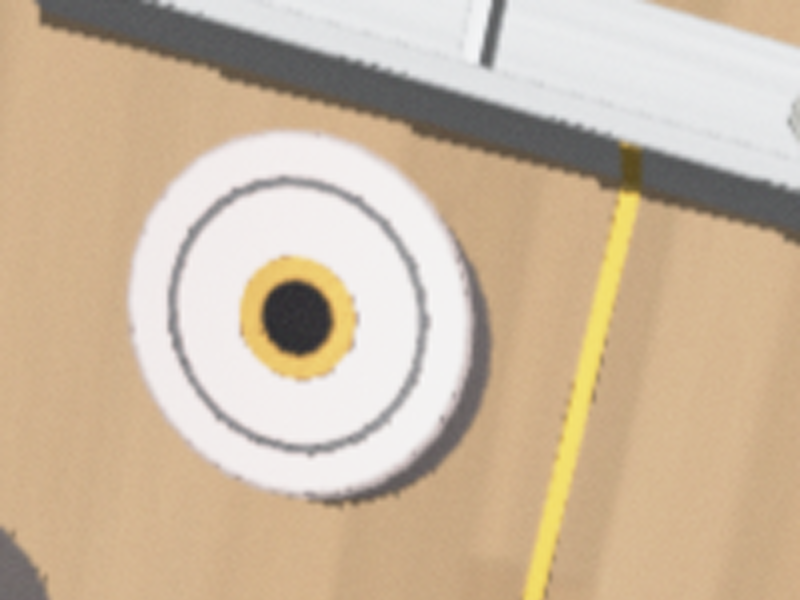

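```bash
cat >> h.py <<'E'
def wcam(o,c):
    T=np.eye(4);T[:3,:3]=Ro.from_euler("xyz",o["tcp_rot"],degrees=True).as_matrix();T[:3,3]=o["ee_pos"]
    W=T@np.array(c["mount"]);Wi=np.linalg.inv(W);return dict(mtx=c["mtx"],R=Wi[:3,:3],t=Wi[:3,3],frame=c["frame"])
E
python3 - <<'E'
from h import *;import pickle
o,c=pickle.load(open("w1.pkl","rb"));c=wcam(o,c);f=c["frame"].astype(int)
hsv=cv2.cvtColor(c["frame"],cv2.COLOR_RGB2HSV)
# foot edge: dark(grey) -> wood along columns
pts=[];tops=[]
for u in range(140,440,12):
    col=f[:130,u];sat=hsv[:130,u,1].astype(int);v=hsv[:130,u,2].astype(int)
    dark=np.where((v<110)&(sat<60))[0]
    dark=[d for d in dark if abs(d-(5.5+(u-130)*54.5/190-3))<12]
    if len(dark)>3: pts.append((u,max(dark)+.5));tops.append((u,min(dark)-.5))
for P,z in((pts,0),(tops,.045)):
    W=np.array([ray(c,u,v,z) for u,v in P])
    vx,vy,x0,y0=cv2.fitLine(W[:,:2].astype(np.float32),cv2.DIST_HUBER,0,.01,.01).ravel()
    if vy>0:vx,vy=-vx,-vy
    r=(W[:,:2]-[x0,y0])@[-vy,vx]
    print("line z",z,"dir ang",np.degrees(np.arctan2(vy,vx)),"x at y=.08",x0+vx/vy*(.08-y0),"x at y=-.1",x0+vx/vy*(-.1-y0),"rms",np.std(r),len(P))
P=lambda u,v,z:np.round(ray(c,u,v,z),4)
print("mark",P(120+629/4-.5,190/4-.5,0),P(120+536/4-.5,595/4-.5,0))
m=((hsv[...,2]<120)).astype(np.uint8);
g=cv2.cvtColor(c["frame"],cv2.COLOR_RGB2GRAY)
w=((hsv[...,1]<30)&(hsv[...,2]>200)).astype(np.uint8);w[:30]=0;w[:, :148]=0;w[:,245:]=0;w[130:]=0
k=max(cv2.findContours(w,cv2.RETR_EXTERNAL,cv2.CHAIN_APPROX_NONE)[0],key=cv2.contourArea)
W=np.array([ray(c,u,v,.05)[:2] for u,v in k[:,0]])
(cx,cy),r=cv2.minEnclosingCircle((W*1000).astype(np.float32));print("blank",cx,cy,r,W.min(0),W.max(0),"hole",P(120+298/4-.5,317/4-.5,.05))
A=np.c_[2*W,np.ones(len(W))];s=np.linalg.lstsq(A,(W**2).sum(1),rcond=None)[0];print("lsq",s[:2],np.sqrt(s[2]+s[0]**2+s[1]**2))
print("roller",P(364,141,.038),"tip",P(434,131,.025),"house",P(351,186,.046))
E
```

```text
line z 0 dir ang -91.62715 x at y=.08 0.5952597 x at y=-.1 0.5901465 rms 0.000357562898308294 25
line z 0.045 dir ang -91.65924 x at y=.08 0.5949372 x at y=-.1 0.58972305 rms 0.0007543505057868436 25
mark [0.5935 0.0805 0.    ] [0.4677 0.0827 0.    ]
blank 530.4496459960938 158.58839416503906 47.1458854675293 [0.4835916  0.11147665] [0.57712163 0.20543161] hole [0.5308 0.1592 0.05  ]
lsq [0.53049542 0.1587194 ] 0.04646220397011331
roller [ 0.5095 -0.0466  0.038 ] tip [ 0.5409 -0.1299  0.025 ] house [ 0.4546 -0.0448  0.046 ]
```

```bash
cat >> h.py <<'E'
fd=np.array([-.0286,-.9996]);nd=np.array([.9996,-.0286]);O=np.array([.5931,.0106])
def F(x,y,z): return np.r_[O+fd*x/1000+nd*y/1000,z/1000]
def inv(p): d=np.array(p)[:2]-O;return np.round([1000*d@fd,1000*d@nd,1000*p[2]],1)
E
python3 - <<'E'
from h import *
o=observe();print(o["ee_pos"],o["t"])
p=[.4387,.0382,.268];print(inv([.5306,.1589,0]),F(-146,-150,80),F(-146,-150,12))
go(p,13.2,F(-146,-150,80),-1.6)
E
```

```text
[0.43877196 0.04785747 0.26852798] 1.4833
[-146.5  -66.7    0. ] [0.4473356 0.1608316 0.08     ] [0.4473356 0.1608316 0.012    ]
shift [ 0.0364 -0.1174  0.188 ] turn z 0.0822 dist 0.2246
```

```bash
python3 - <<'E'
from h import *
for i in range(3): read_camera("top");print(observe()["ee_pos"],observe()["contact_force"])
E
```

```text
[0.43895704 0.04401084 0.26817495] [0.03859258 0.22404079 0.14988195]
[0.43890636 0.04023345 0.26759322] [-0.13420162 -2.04457279  0.65625372]
[0.43888314 0.03783542 0.26719315] [ 0.19088281 -0.12850682 -0.00646573]
```

Call:
{"method": "arm_command", "body": {"steps": [[0.006, -0.02, 0.032, 0, 0, 0.0137, 0], [0.012, -0.039, 0.063, 0, 0, 0.0274, 0], [0.018, -0.059, 0.094, 0, 0, 0.0411, 0], [0.024, -0.078, 0.125, 0, 0, 0.0548, 0], [0.03, -0.098, 0.157, 0, 0, 0.0685, 0], [0.0364, -0.1174, 0.188, 0, 0, 0.0822, 0], [0.0364, -0.1174, 0.188, 0, 0, 0.0822, 0], [0.0364, -0.1174, 0.188, 0, 0, 0.0822, 0]]}}

```text
t: 2.3
ee_pos: [0.4464, 0.1587, 0.0773]
tcp_rot: [180.0, 0.3, -1.6]
contact_force: [0.6, -0.2, -0.1]
opening: 0.005
```

Call:
{"method": "arm_command", "body": {"steps": [[0, 0, 0.02, 0, 0, 0, 0], [0, 0, 0.04, 0, 0, 0, 0], [0, 0, 0.055, 0, 0, 0, 0], [0, 0, 0.062, 0, 0, 0, 0], [0, 0, 0.066, 0, 0, 0, 0], [0, 0, 0.066, 0, 0, 0, 0], [0, 0, 0.066, 0, 0, 0, 0]]}}

```text
t: 2.88
ee_pos: [0.4486, 0.1592, 0.0143]
tcp_rot: [-180.0, -0.1, -1.6]
contact_force: [0.1, 1.1, 0.7]
opening: 0.007
```

```bash
python3 - <<'E'
from h import *
o=observe();c=read_camera("wrist");save("pics/w2.png",c["frame"])
print(o,inv(o["ee_pos"]))
E
```

```text
{'t': 2.8833, 'joint_positions': array([  10.5422565 ,   16.02734208,  -38.93605111,  118.46079955,
         13.21007205,   49.63250412, -127.55562344]), 'joint_velocities': array([-0.12813584, -0.36618439, -0.44278142, -0.15388302,  0.03646544,
        0.00357093, -0.21804695]), 'joint_torque': array([ 1.10632712e-01, -4.40029800e+01, -5.52101478e+00, -3.04062474e+01,
        8.71954439e-02, -9.95524367e-02, -1.92420243e-02]), 'ee_pos': array([0.44858848, 0.15921755, 0.01429758]), 'tcp_rot': array([-1.79996752e+02, -7.79511247e-02, -1.63497462e+00]), 'contact_force': array([0.06567506, 1.14752864, 0.67877387]), 'moment': array([0.07794505, 0.03338894, 0.00776393]), 'opening': 0.006835244408452035} [-144.4 -148.7   14.3]
```

View pics/w2.png

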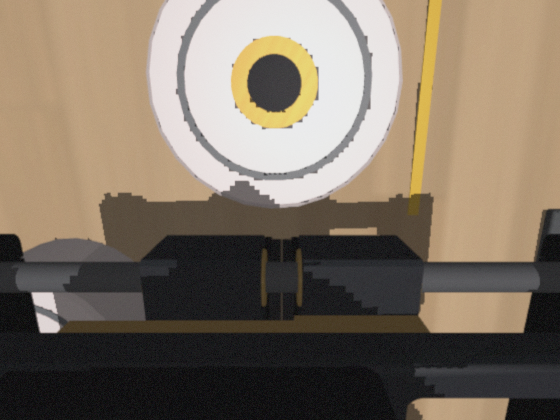

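Call:
{"method": "arm_command", "body": {"steps": [[0.006, 0, 0, 0, 0, 0, 0], [0.012, 0, 0, 0, 0, 0, 0], [0.017, 0, 0, 0, 0, 0, 0], [0.02, 0, 0, 0, 0, 0, 0], [0.022, 0, 0, 0, 0, 0, 0], [0.0235, 0, 0, 0, 0, 0, 0], [0.025, 0, 0, 0, 0, 0, 0], [0.0265, 0, 0, 0, 0, 0, 0]]}}

```text
t: 3.6
ee_pos: [0.4738, 0.1589, 0.0131]
tcp_rot: [180.0, 0.1, -1.6]
contact_force: [-2.1, 0.1, 0.7]
opening: 0.009
```

Call:
{"method": "arm_command", "body": {"steps": [[0.0015, 0, 0, 0, 0, 0, 0], [0.003, 0, 0, 0, 0, 0, 0], [0.0045, 0, 0, 0, 0, 0, 0], [0.006, 0, 0, 0, 0, 0, 0], [0.0075, 0, 0, 0, 0, 0, 0], [0.009, 0, 0, 0, 0, 0, 0], [0.0105, 0, 0, 0, 0, 0, 0], [0.012, 0, 0, 0, 0, 0, 0]]}}

```text
t: 4.27
ee_pos: [0.4863, 0.1585, 0.0133]
tcp_rot: [-180.0, 0.0, -1.6]
contact_force: [-1.4, 0.2, -0.1]
opening: 0.004
```

Call:
{"method": "arm_command", "body": {"steps": [[0.001, 0, 0, 0, 0, 0, 0], [0.002, 0, 0, 0, 0, 0, 0], [0.003, 0, 0, 0, 0, 0, 0], [0.0038, 0, 0, 0, 0, 0, 0], [0.0046, 0, 0, 0, 0, 0, 0]]}}

```text
t: 4.68
ee_pos: [0.4908, 0.1584, 0.0133]
tcp_rot: [-180.0, 0.0, -1.6]
contact_force: [-2.0, 0.7, -0.7]
opening: 0.003
```

Call:
{"method": "arm_command", "body": {"steps": [[0.0005, 0, 0, 0, 0, 0, 0], [0.001, 0, 0, 0, 0, 0, 0], [0.0015, 0, 0, 0, 0, 0, 0]]}}

```text
t: 4.93
ee_pos: [0.4923, 0.1583, 0.0133]
tcp_rot: [-180.0, 0.0, -1.6]
contact_force: [-3.0, 0.9, -0.4]
opening: 0.009
```

Call:
{"method": "arm_command", "body": {"steps": [[0.0005, 0, 0, 0, 0, 0, 0], [0.001, 0, 0, 0, 0, 0, 0], [0.001, 0, 0, 0, 0, 0, 0]]}}

```text
t: 5.18
ee_pos: [0.4923, 0.1584, 0.0131]
tcp_rot: [180.0, 0.1, -1.6]
contact_force: [-6.2, -0.2, 2.7]
opening: 0.004
```

```bash
python3 - <<'E'
from h import *;import pickle
o,c=pickle.load(open("w1.pkl","rb"));c=wcam(o,c)
for u,v,z in((15,110,.0),(15,110,.1),(8,60,.1)): print("vise",inv(ray(c,u,v,z)))
print("other",inv(ray(c,76,161,.05)))
o=observe();print(inv(o["ee_pos"]),o["ee_pos"])
go([.4928,.1583,.013],-1.6,F(-228,-67,75),16.2)
p=[.4928,.1583,.013];q=F(-144,-122,13);go(p,-1.6,q)
go(F(-144,-122,75),-1.6,F(-228,-68,75),16.2)
E
```

```text
vise [-375. -159.    0.]
vise [-297.2 -143.2  100. ]
vise [-306.3  -98.7  100. ]
other [-263.5 -191.2   50. ]
[-144.8 -105.    13.1] [0.49232618 0.15835534 0.013119  ]
shift [ 0.0375 -0.0832 -0.062 ] turn z -0.0989 dist 0.1103
shift [-0.0175  0.0008  0.    ] turn z -0.0 dist 0.0175
shift [ 0.0541 -0.084  -0.    ] turn z -0.0989 dist 0.0999
```

```bash
python3 - <<'E'
from h import *;import pickle
c=pickle.load(open("top0.pkl","rb"))
for z in(0,.05,.1): print([inv(ray(c,u,v,z)) for u,v in((172,222),(165,230),(172,248))])
f=c["frame"][195:265,90:220];save("pics/v.png",cv2.resize(f,None,fx=5,fy=5,interpolation=cv2.INTER_CUBIC))
E
```

```text
[array([-368.4, -131. ,    0. ]), array([-392. , -159.9,    0. ]), array([-364.2, -223.4,    0. ])]
[array([-355.7, -135.2,   50. ]), array([-378.5, -163.1,   50. ]), array([-351.6, -224.5,   50. ])]
[array([-342.9, -139.4,  100. ]), array([-365. , -166.4,  100. ]), array([-339. , -225.6,  100. ])]
```

View pics/v.png

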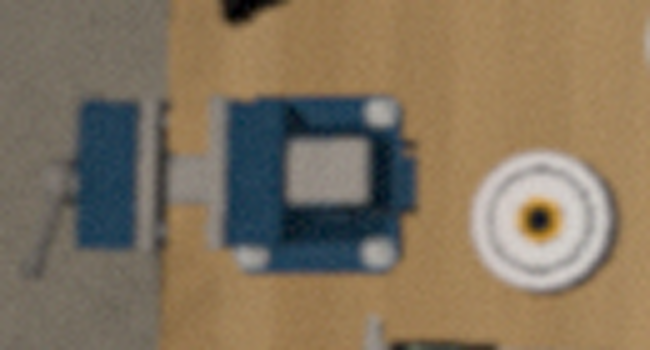

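Call:
{"method": "arm_command", "body": {"steps": [[-0.001, 0, 0, 0, 0, 0, 0], [-0.003, 0, 0, 0, 0, 0, 0], [-0.007, 0, 0, 0, 0, 0, 0], [-0.012, 0, 0, 0, 0, 0, 0], [-0.0175, 0, 0, 0, 0, 0, 0], [-0.0175, 0, -0.02, 0, 0, 0, 0], [-0.0175, 0, -0.045, 0, 0, 0, 0], [-0.0175, 0, -0.064, 0, 0, 0, 0]]}}

```text
t: 5.85
ee_pos: [0.4753, 0.159, 0.0786]
tcp_rot: [-180.0, -0.0, -1.6]
contact_force: [0.7, 0.5, -0.3]
opening: 0.003
```

Call:
{"method": "arm_command", "body": {"steps": [[0.007, -0.01, 0, 0, 0, -0.0124, 0], [0.018, -0.028, 0, 0, 0, -0.033, 0], [0.029, -0.045, 0, 0, 0, -0.053, 0], [0.04, -0.062, 0, 0, 0, -0.073, 0], [0.049, -0.076, 0, 0, 0, -0.09, 0], [0.0541, -0.084, 0, 0, 0, -0.0989, 0], [0.0541, -0.084, 0, 0, 0, -0.0989, 0], [0.0541, -0.084, 0, 0, 0, -0.0989, 0]]}}

```text
t: 6.52
ee_pos: [0.5316, 0.2413, 0.0767]
tcp_rot: [-180.0, 0.1, 16.2]
contact_force: [0.5, 0.2, 0.8]
opening: 0.002
```

```bash
python3 - <<'E'
from h import *;import pickle
o=observe();c=read_camera("wrist");save("pics/w3.png",c["frame"]);pickle.dump((o,c),open("w3.pkl","wb"))
print(inv(o["ee_pos"]),o["tcp_rot"],o["joint_positions"],o["contact_force"])
c=read_camera("top");pickle.dump(c,open("top1.pkl","wb"));save("pics/t1.png",cv2.resize(c["frame"][160:260,180:350],None,fx=4.6,fy=4.6))
c=read_camera("scene");save("pics/s1.png",cv2.resize(c["frame"][170:330,200:350],None,fx=3.7,fy=3.7))
E
```

```text
[-228.8  -68.1   76.7] [-1.79987155e+02  6.46420567e-02  1.61792386e+01] [   5.2573904    23.92552966  -41.60988928  101.09107317   17.75689194
   61.7971688  -116.25629167] [0.48094569 0.19526234 0.83323248]
```

View pics/w3.png

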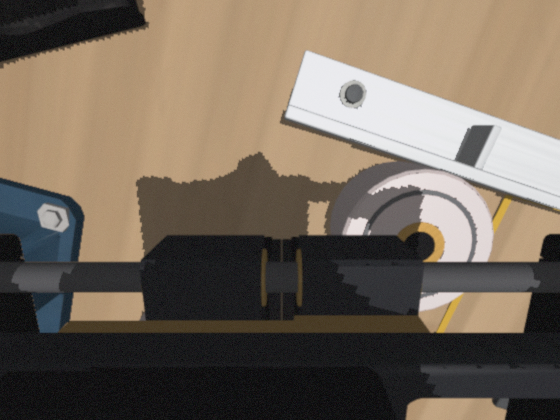

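View pics/s1.png

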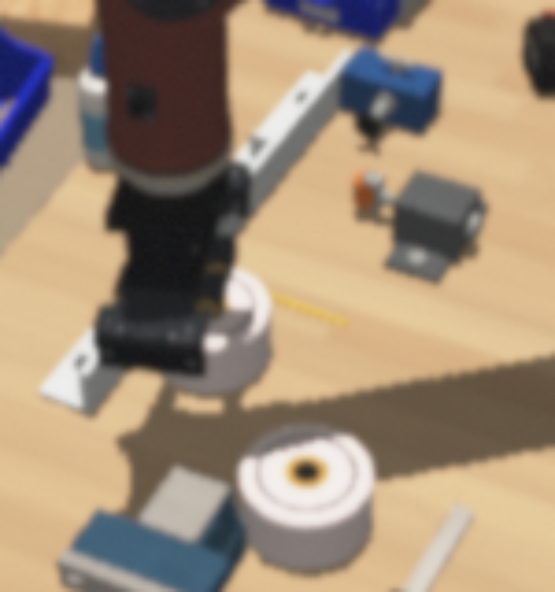

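The blank (hub at (420,246) in the wrist view) sits against the fence face and still before the yellow mark.

```bash
python3 - <<'E'
from h import *;import pickle
o,c=pickle.load(open("w3.pkl","rb"));c=wcam(o,c)
print(inv(ray(c,420,246,.05)))
# feed motion in tool axes at yaw 16.2
R=Ro.from_euler("xyz",[180,0,16.2],degrees=True).as_matrix()
print(R.T@np.r_[fd,0],R.T@np.r_[nd,0])
E
```

```text
[-143.7  -47.1   50. ]
[-3.06343909e-01  9.51930423e-01  1.16577855e-16] [9.51930423e-01 3.06343909e-01 3.75163088e-17]
```

Call:
{"method": "arm_command", "body": {"steps": [[0, 0, 0.02, 0, 0, 0, 0], [0, 0, 0.04, 0, 0, 0, 0], [0, 0, 0.055, 0, 0, 0, 0], [0, 0, 0.061, 0, 0, 0, 0], [0, 0, 0.064, 0, 0, 0, 0], [0, 0, 0.064, 0, 0, 0, 0], [0, 0, 0.064, 0, 0, 0, 0]]}}

```text
t: 7.25
ee_pos: [0.5327, 0.2413, 0.0142]
tcp_rot: [-180.0, -0.1, 16.2]
contact_force: [0.6, 0.7, 0.5]
opening: 0.003
```

Call:
{"method": "arm_command", "body": {"steps": [[-0.0012, 0.0038, 0, 0, 0, 0, 0], [-0.0028, 0.0086, 0, 0, 0, 0, 0], [-0.004, 0.0124, 0, 0, 0, 0, 0], [-0.0049, 0.0152, 0, 0, 0, 0, 0], [-0.0055, 0.0171, 0, 0, 0, 0, 0], [-0.0061, 0.019, 0, 0, 0, 0, 0], [-0.0064, 0.02, 0, 0, 0, 0, 0], [-0.0067, 0.0209, 0, 0, 0, 0, 0]]}}

```text
t: 7.92
ee_pos: [0.5316, 0.2192, 0.0133]
tcp_rot: [-180.0, -0.0, 16.2]
contact_force: [0.1, -0.4, -0.8]
opening: 0.001
```

Call:
{"method": "arm_command", "body": {"steps": [[-0.0004, 0.0011, 0, 0, 0, 0, 0], [-0.0007, 0.0023, 0, 0, 0, 0, 0], [-0.0011, 0.0034, 0, 0, 0, 0, 0], [-0.0015, 0.0046, 0, 0, 0, 0, 0], [-0.0018, 0.0057, 0, 0, 0, 0, 0], [-0.0022, 0.0069, 0, 0, 0, 0, 0], [-0.0026, 0.008, 0, 0, 0, 0, 0], [-0.0029, 0.0091, 0, 0, 0, 0, 0]]}}

```text
t: 8.58
ee_pos: [0.5311, 0.2099, 0.0133]
tcp_rot: [-180.0, 0.0, 16.2]
contact_force: [-1.4, 2.4, -0.2]
opening: 0.005
```

```bash
python3 - <<'E'
from h import *
o=observe();print(inv(o["ee_pos"]),o["contact_force"])
c=read_camera("wrist");save("pics/w4.png",c["frame"])
E
```

```text
[-197.5  -67.6   13.3] [-1.42838343  2.3509109  -0.22303867]
```

View pics/w4.png

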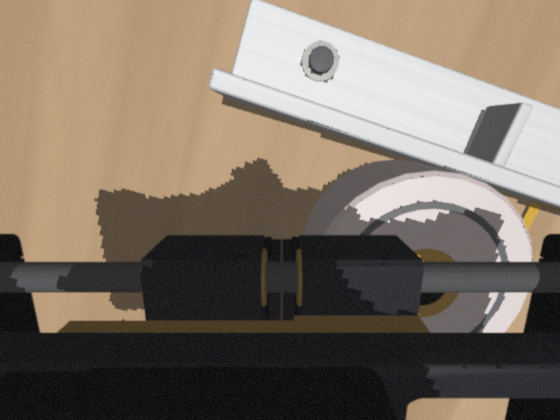

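Call:
{"method": "arm_command", "body": {"steps": [[-0.0006, 0.0019, 0, 0, 0, 0, 0], [-0.0013, 0.0041, 0, 0, 0, 0, 0], [-0.0021, 0.0064, 0, 0, 0, 0, 0], [-0.0028, 0.0088, 0, 0, 0, 0, 0], [-0.0036, 0.0112, 0, 0, 0, 0, 0], [-0.0044, 0.0136, 0, 0, 0, 0, 0], [-0.0051, 0.016, 0, 0, 0, 0, 0], [-0.0059, 0.0183, 0, 0, 0, 0, 0]]}}

```text
t: 9.3
ee_pos: [0.5309, 0.1902, 0.0133]
tcp_rot: [180.0, -0.0, 16.2]
contact_force: [-1.1, 1.5, -0.7]
opening: 0.006
```

Call:
{"method": "arm_command", "body": {"steps": [[-0.0008, 0.0024, 0, 0, 0, 0, 0], [-0.0015, 0.0048, 0, 0, 0, 0, 0], [-0.0023, 0.0071, 0, 0, 0, 0, 0], [-0.0031, 0.0095, 0, 0, 0, 0, 0], [-0.0038, 0.0119, 0, 0, 0, 0, 0], [-0.0046, 0.0143, 0, 0, 0, 0, 0], [-0.0054, 0.0167, 0, 0, 0, 0, 0], [-0.0061, 0.019, 0, 0, 0, 0, 0]]}}

```text
t: 9.97
ee_pos: [0.5303, 0.1703, 0.0133]
tcp_rot: [-180.0, 0.0, 16.2]
contact_force: [-1.8, 2.2, -0.4]
opening: 0.01
```

```bash
python3 - <<'E'
from h import *
o=observe();print(inv(o["ee_pos"]),o["contact_force"],o["tcp_rot"])
E
```

```text
[-157.9  -67.4   13.3] [-1.78118308  2.18979385 -0.44676822] [-1.79998458e+02  2.55649641e-03  1.62021258e+01]
```

Call:
{"method": "arm_command", "body": {"steps": [[-0.0008, 0.0024, 0, 0, 0, 0, 0], [-0.0015, 0.0048, 0, 0, 0, 0, 0], [-0.0023, 0.0071, 0, 0, 0, 0, 0], [-0.0031, 0.0095, 0, 0, 0, 0, 0], [-0.0038, 0.0119, 0, 0, 0, 0, 0], [-0.0046, 0.0143, 0, 0, 0, 0, 0], [-0.0054, 0.0167, 0, 0, 0, 0, 0], [-0.0061, 0.019, 0, 0, 0, 0, 0]]}}

```text
t: 10.63
ee_pos: [0.5297, 0.1503, 0.0133]
tcp_rot: [180.0, 0.0, 16.2]
contact_force: [-1.3, 1.8, -0.3]
opening: 0.004
```

Call:
{"method": "arm_command", "body": {"steps": [[-0.0008, 0.0024, 0, 0, 0, 0, 0], [-0.0015, 0.0048, 0, 0, 0, 0, 0], [-0.0023, 0.0071, 0, 0, 0, 0, 0], [-0.0031, 0.0095, 0, 0, 0, 0, 0], [-0.0038, 0.0119, 0, 0, 0, 0, 0], [-0.0046, 0.0143, 0, 0, 0, 0, 0], [-0.0054, 0.0167, 0, 0, 0, 0, 0], [-0.0061, 0.019, 0, 0, 0, 0, 0]]}}

```text
t: 11.3
ee_pos: [0.5291, 0.1304, 0.0133]
tcp_rot: [180.0, 0.0, 16.2]
contact_force: [-0.6, 1.6, 0.0]
opening: 0.008
```

```bash
python3 - <<'E'
from h import *
o=observe();print(inv(o["ee_pos"]),o["contact_force"],o["tcp_rot"])
c=read_camera("scene");save("pics/s2.png",cv2.resize(c["frame"][170:330,200:350],None,fx=3.7,fy=3.7))
E
```

```text
[-117.9  -67.4   13.3] [-0.62498004  1.55385657  0.01625869] [1.79998978e+02 3.10865416e-03 1.62009756e+01]
```

View pics/s2.png

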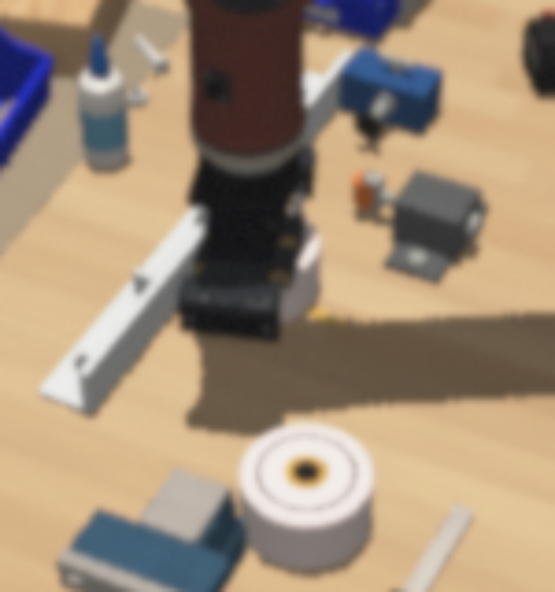

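The blank is against the fence with the tool behind it, just past the mark (yellow shows at (320,313)).

Call:
{"method": "arm_command", "body": {"steps": [[-0.0008, 0.0024, 0, 0, 0, 0, 0], [-0.0015, 0.0048, 0, 0, 0, 0, 0], [-0.0023, 0.0071, 0, 0, 0, 0, 0], [-0.0031, 0.0095, 0, 0, 0, 0, 0], [-0.0038, 0.0119, 0, 0, 0, 0, 0], [-0.0046, 0.0143, 0, 0, 0, 0, 0], [-0.0054, 0.0167, 0, 0, 0, 0, 0], [-0.0061, 0.019, 0, 0, 0, 0, 0]]}}

```text
t: 12.02
ee_pos: [0.5286, 0.1104, 0.0133]
tcp_rot: [-180.0, 0.0, 16.2]
contact_force: [-1.4, 2.1, 0.7]
opening: 0.001
```

Call:
{"method": "arm_command", "body": {"steps": [[-0.0008, 0.0024, 0, 0, 0, 0, 0], [-0.0015, 0.0048, 0, 0, 0, 0, 0], [-0.0023, 0.0071, 0, 0, 0, 0, 0], [-0.0031, 0.0095, 0, 0, 0, 0, 0], [-0.0038, 0.0119, 0, 0, 0, 0, 0], [-0.0046, 0.0143, 0, 0, 0, 0, 0], [-0.0054, 0.0167, 0, 0, 0, 0, 0], [-0.0061, 0.019, 0, 0, 0, 0, 0]]}}

```text
t: 12.68
ee_pos: [0.528, 0.0905, 0.0133]
tcp_rot: [-180.0, 0.0, 16.2]
contact_force: [-1.6, 1.7, 0.5]
opening: 0.006
```

Call:
{"method": "arm_command", "body": {"steps": [[-0.0008, 0.0024, 0, 0, 0, 0, 0], [-0.0015, 0.0048, 0, 0, 0, 0, 0], [-0.0023, 0.0071, 0, 0, 0, 0, 0], [-0.0031, 0.0095, 0, 0, 0, 0, 0], [-0.0038, 0.0119, 0, 0, 0, 0, 0], [-0.0046, 0.0143, 0, 0, 0, 0, 0], [-0.0054, 0.0167, 0, 0, 0, 0, 0], [-0.0061, 0.019, 0, 0, 0, 0, 0]]}}

```text
t: 13.35
ee_pos: [0.5274, 0.0706, 0.0133]
tcp_rot: [-180.0, 0.0, 16.2]
contact_force: [-1.4, 1.7, -0.2]
opening: 0.001
```

```bash
python3 - <<'E'
from h import *
o=observe();print(inv(o["ee_pos"]),o["contact_force"],o["tcp_rot"],o["joint_positions"])
E
```

```text
[-58.1 -67.3  13.3] [-1.39664745  1.69571313 -0.15266914] [-1.79998038e+02  3.93754212e-03  1.61986948e+01] [  20.95973617   22.5390531   -38.76289978  110.9918427    17.62514784
   52.41967464 -100.36969887]
```

Call:
{"method": "arm_command", "body": {"steps": [[-0.0004, 0.0012, 0, 0, 0, 0, 0], [-0.0008, 0.0024, 0, 0, 0, 0, 0], [-0.0011, 0.0036, 0, 0, 0, 0, 0], [-0.0015, 0.0048, 0, 0, 0, 0, 0], [-0.0019, 0.006, 0, 0, 0, 0, 0], [-0.0023, 0.0071, 0, 0, 0, 0, 0], [-0.0027, 0.0083, 0, 0, 0, 0, 0], [-0.0031, 0.0095, 0, 0, 0, 0, 0]]}}

```text
t: 14.02
ee_pos: [0.5271, 0.0608, 0.0133]
tcp_rot: [-180.0, 0.0, 16.2]
contact_force: [-1.6, 1.4, -0.3]
opening: 0.002
```

Call:
{"method": "arm_command", "body": {"steps": [[-0.0003, 0.001, 0, 0, 0, 0, 0], [-0.0006, 0.0019, 0, 0, 0, 0, 0], [-0.0009, 0.0029, 0, 0, 0, 0, 0], [-0.0012, 0.0038, 0, 0, 0, 0, 0], [-0.0015, 0.0048, 0, 0, 0, 0, 0], [-0.0018, 0.0057, 0, 0, 0, 0, 0], [-0.0021, 0.0067, 0, 0, 0, 0, 0], [-0.0025, 0.0076, 0, 0, 0, 0, 0]]}}

```text
t: 14.68
ee_pos: [0.5268, 0.054, 0.0133]
tcp_rot: [-179.9, -0.0, 16.2]
contact_force: [-1.9, 7.6, -0.2]
opening: 0.004
```

Call:
{"method": "arm_command", "body": {"steps": [[-0.0003, 0.001, 0, 0, 0, 0, 0], [-0.0006, 0.0019, 0, 0, 0, 0, 0], [-0.0009, 0.0029, 0, 0, 0, 0, 0], [-0.0012, 0.0038, 0, 0, 0, 0, 0], [-0.0015, 0.0048, 0, 0, 0, 0, 0], [-0.0018, 0.0057, 0, 0, 0, 0, 0], [-0.0021, 0.0067, 0, 0, 0, 0, 0], [-0.0025, 0.0076, 0, 0, 0, 0, 0]]}}

```text
t: 15.35
ee_pos: [0.5246, 0.049, 0.0132]
tcp_rot: [-179.7, 0.1, 16.4]
contact_force: [-9.4, 15.3, 5.9]
opening: 0.0
```

Call:
{"method": "arm_command", "body": {"steps": [[-0.0003, 0.001, 0, 0, 0, 0, 0], [-0.0006, 0.0019, 0, 0, 0, 0, 0], [-0.0009, 0.0029, 0, 0, 0, 0, 0], [-0.0012, 0.0038, 0, 0, 0, 0, 0], [-0.0015, 0.0048, 0, 0, 0, 0, 0], [-0.0018, 0.0057, 0, 0, 0, 0, 0], [-0.0021, 0.0067, 0, 0, 0, 0, 0], [-0.0025, 0.0076, 0, 0, 0, 0, 0]]}}

```text
t: 16.02
ee_pos: [0.5239, 0.0414, 0.0131]
tcp_rot: [-179.7, 0.1, 16.4]
contact_force: [-11.4, 16.0, 7.8]
opening: 0.002
```

```bash
python3 - <<'E'
from h import *
o=observe();print(inv(o["ee_pos"]),o["contact_force"],o["tcp_rot"],o["joint_positions"])
c=read_camera("scene");save("pics/s3.png",cv2.resize(c["frame"][170:330,200:350],None,fx=3.7,fy=3.7))
E
```

```text
[-28.8 -70.   13.1] [-11.38144148  15.953991     7.80396441] [-1.79723552e+02  1.42387218e-01  1.64299572e+01] [ 24.18219472  21.90560399 -38.54108684 111.73164081  16.77006323
  52.1877829  -96.36161626]
```

View pics/s3.png

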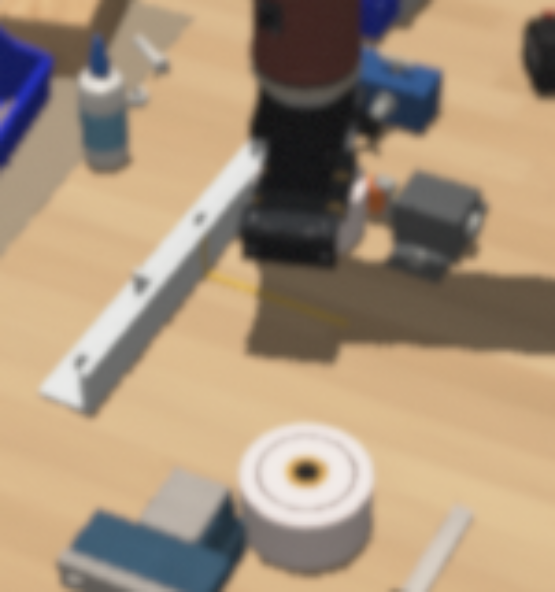

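```bash
python3 - <<'E'
from h import *
o=observe();print(inv(o["ee_pos"]),o["contact_force"],o["moment"])
c=read_camera("wrist");save("pics/w5.png",c["frame"])
c=read_camera("top");save("pics/t5.png",cv2.resize(c["frame"][160:260,220:350],None,fx=6,fy=6,interpolation=cv2.INTER_CUBIC))
E
```

```text
[-28.5 -70.   13.1] [-12.87166567  14.96266498   8.24621132] [ 2.91694173  2.32414825 -0.04629283]
```

View pics/w5.png

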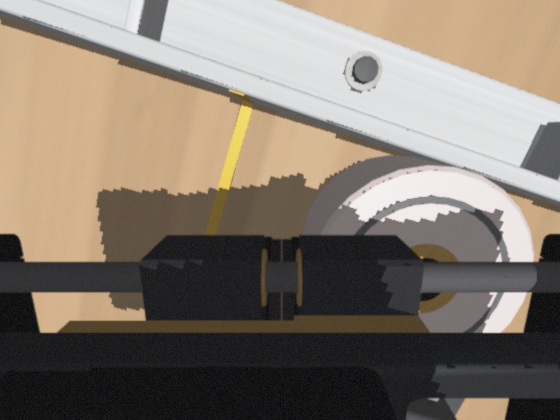

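View pics/t5.png

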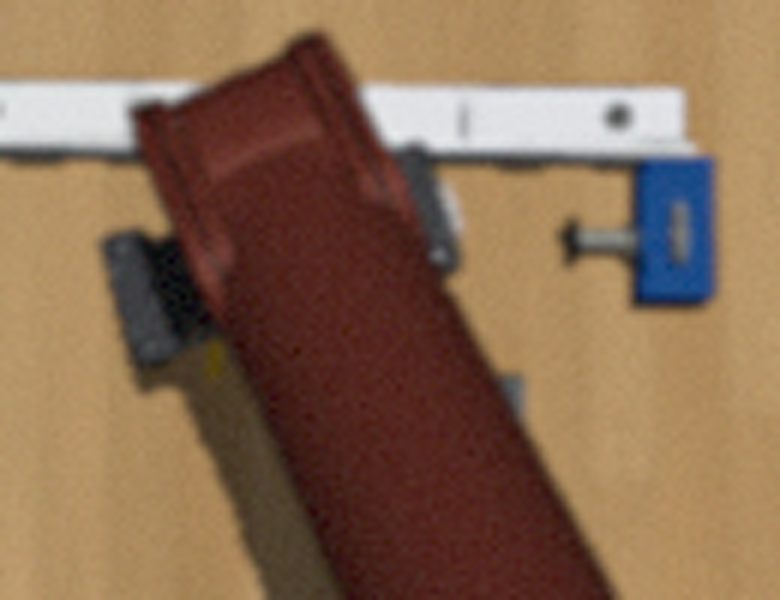

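Call:
{"method": "arm_command", "body": {"steps": [[-0.0003, 0.001, 0, 0, 0, 0, 0], [-0.0006, 0.0019, 0, 0, 0, 0, 0], [-0.0009, 0.0029, 0, 0, 0, 0, 0], [-0.0012, 0.0038, 0, 0, 0, 0, 0], [-0.0015, 0.0048, 0, 0, 0, 0, 0], [-0.0018, 0.0057, 0, 0, 0, 0, 0], [-0.0021, 0.0067, 0, 0, 0, 0, 0], [-0.0025, 0.0076, 0, 0, 0, 0, 0]]}}

```text
t: 16.83
ee_pos: [0.5237, 0.0331, 0.0131]
tcp_rot: [-179.7, 0.2, 16.4]
contact_force: [-11.6, 14.4, 7.2]
opening: 0.005
```

Call:
{"method": "arm_command", "body": {"steps": [[-0.0003, 0.001, 0, 0, 0, 0, 0], [-0.0006, 0.0019, 0, 0, 0, 0, 0], [-0.0009, 0.0029, 0, 0, 0, 0, 0], [-0.0012, 0.0038, 0, 0, 0, 0, 0], [-0.0015, 0.0048, 0, 0, 0, 0, 0], [-0.0018, 0.0057, 0, 0, 0, 0, 0], [-0.0021, 0.0067, 0, 0, 0, 0, 0], [-0.0025, 0.0076, 0, 0, 0, 0, 0]]}}

```text
t: 17.5
ee_pos: [0.5234, 0.0248, 0.0131]
tcp_rot: [-179.8, 0.2, 16.4]
contact_force: [-11.5, 14.2, 7.8]
opening: 0.003
```

```bash
python3 - <<'E'
from h import *
o=observe();print(inv(o["ee_pos"]),o["contact_force"],o["moment"])
E
```

```text
[-12.2 -70.1  13.1] [-11.54702783  14.22912546   7.7768017 ] [2.63990469 2.20275323 0.04430069]
```

Call:
{"method": "arm_command", "body": {"steps": [[-0.0005, 0.0009, 0, 0, 0, 0, 0], [-0.001, 0.0018, 0, 0, 0, 0, 0], [-0.0015, 0.0027, 0, 0, 0, 0, 0], [-0.002, 0.0036, 0, 0, 0, 0, 0], [-0.0024, 0.0045, 0, 0, 0, 0, 0], [-0.0029, 0.0053, 0, 0, 0, 0, 0], [-0.0034, 0.0062, 0, 0, 0, 0, 0], [-0.0039, 0.0071, 0, 0, 0, 0, 0]]}}

```text
t: 18.17
ee_pos: [0.5222, 0.0159, 0.0131]
tcp_rot: [-179.8, 0.1, 16.4]
contact_force: [-9.2, 11.4, 5.3]
opening: 0.002
```

```bash
python3 - <<'E'
from h import *
o=observe();print(inv(o["ee_pos"]),o["contact_force"],o["moment"])
E
```

```text
[ -3.2 -71.1  13.1] [-9.20386636 11.40981122  5.30992678] [2.09535569 1.73768158 0.02376785]
```

Call:
{"method": "arm_command", "body": {"steps": [[-0.0004, 0.0009, 0, 0, 0, 0, 0], [-0.0008, 0.0018, 0, 0, 0, 0, 0], [-0.0012, 0.0028, 0, 0, 0, 0, 0], [-0.0017, 0.0037, 0, 0, 0, 0, 0], [-0.0021, 0.0046, 0, 0, 0, 0, 0], [-0.0025, 0.0056, 0, 0, 0, 0, 0], [-0.0029, 0.0065, 0, 0, 0, 0, 0], [-0.0033, 0.0074, 0, 0, 0, 0, 0]]}}

```text
t: 18.83
ee_pos: [0.521, 0.0072, 0.013]
tcp_rot: [-179.8, 0.1, 16.3]
contact_force: [-8.5, 9.5, 4.9]
opening: 0.008
```

```bash
python3 - <<'E'
from h import *
o=observe();print(inv(o["ee_pos"]),o["contact_force"],o["moment"])
E
```

```text
[  5.4 -71.9  13. ] [-8.53960034  9.54652274  4.91335583] [ 1.80456053  1.71902981 -0.02900333]
```

```bash
python3 - <<'E'
from h import *;import pickle
o=observe();c=read_camera("wrist");pickle.dump((o,c),open("w6.pkl","wb"))
save("pics/w6.png",cv2.resize(c["frame"][130:350,280:560],None,fx=2.8,fy=2.7))
c=wcam(o,c)
print(inv(o["ee_pos"]),inv(ray(c,428,282,.05)))
E
```

```text
[  5.4 -71.9  13. ] [ 65.2 -50.3  50. ]
```

View pics/w6.png

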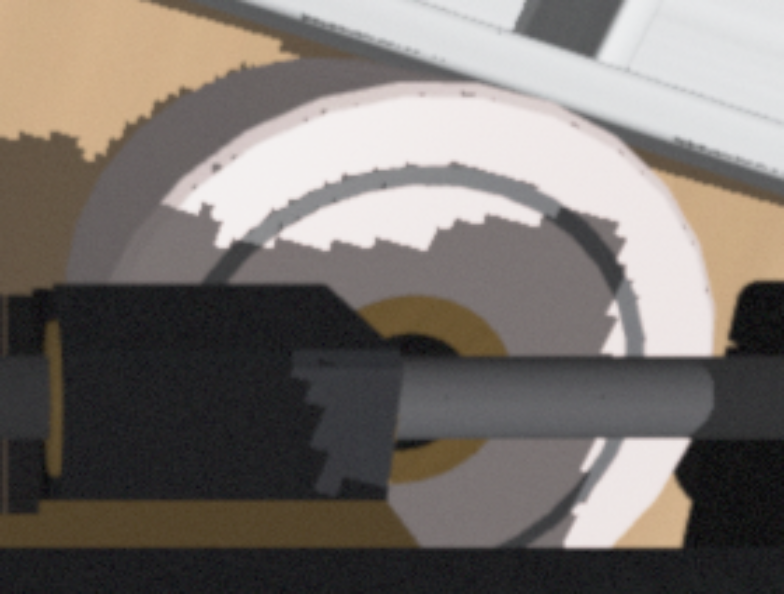

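Call:
{"method": "arm_command", "body": {"steps": [[-0.0003, 0.001, 0, 0, 0, 0, 0], [-0.0006, 0.0019, 0, 0, 0, 0, 0], [-0.0009, 0.0029, 0, 0, 0, 0, 0], [-0.0012, 0.0038, 0, 0, 0, 0, 0], [-0.0015, 0.0048, 0, 0, 0, 0, 0], [-0.0018, 0.0057, 0, 0, 0, 0, 0], [-0.0021, 0.0067, 0, 0, 0, 0, 0], [-0.0025, 0.0076, 0, 0, 0, 0, 0]]}}

```text
t: 19.55
ee_pos: [0.5228, -0.0034, 0.0133]
tcp_rot: [180.0, -0.0, 16.2]
contact_force: [-1.2, 2.1, 0.9]
opening: 0.005
```

Call:
{"method": "arm_command", "body": {"steps": [[-0.0003, 0.0008, 0, 0, 0, 0, 0], [-0.0005, 0.0015, 0, 0, 0, 0, 0], [-0.0008, 0.0023, 0, 0, 0, 0, 0], [-0.001, 0.003, 0, 0, 0, 0, 0], [-0.0012, 0.0038, 0, 0, 0, 0, 0]]}}

```text
t: 19.97
ee_pos: [0.5227, -0.0072, 0.0133]
tcp_rot: [180.0, -0.0, 16.2]
contact_force: [-1.4, 0.5, 0.8]
opening: 0.008
```

```bash
python3 - <<'E'
from h import *
o=observe();print(inv(o["ee_pos"]),o["contact_force"],o["moment"])
E
```

```text
[ 19.9 -69.9  13.3] [-1.3843251   0.53813886  0.7966655 ] [0.16162457 0.17864407 0.02653291]
```

Call:
{"method": "arm_command", "body": {"steps": [[-0.0002, 0.0005, 0, 0, 0, 0, 0], [-0.0003, 0.001, 0, 0, 0, 0, 0], [-0.0005, 0.0014, 0, 0, 0, 0, 0], [-0.0006, 0.0019, 0, 0, 0, 0, 0], [-0.0008, 0.0024, 0, 0, 0, 0, 0], [-0.0009, 0.0029, 0, 0, 0, 0, 0]]}}

```text
t: 20.47
ee_pos: [0.5226, -0.0102, 0.0133]
tcp_rot: [180.0, -0.0, 16.2]
contact_force: [0.4, -0.5, -0.0]
opening: 0.006
```

Call:
{"method": "arm_command", "body": {"steps": [[-0.0002, 0.0005, 0, 0, 0, 0, 0], [-0.0003, 0.001, 0, 0, 0, 0, 0], [-0.0005, 0.0014, 0, 0, 0, 0, 0], [-0.0006, 0.0019, 0, 0, 0, 0, 0]]}}

```text
t: 20.8
ee_pos: [0.5225, -0.0121, 0.0133]
tcp_rot: [180.0, -0.0, 16.2]
contact_force: [0.3, -0.2, -0.9]
opening: 0.009
```

```bash
python3 - <<'E'
from h import *;import pickle
o=observe();c=read_camera("wrist");pickle.dump((o,c),open("w7.pkl","wb"))
print(inv(o["ee_pos"]),o["contact_force"])
save("pics/w7.png",c["frame"])
E
```

```text
[ 24.7 -70.   13.3] [ 0.27951501 -0.23835111 -0.93409463]
```

View pics/w7.png

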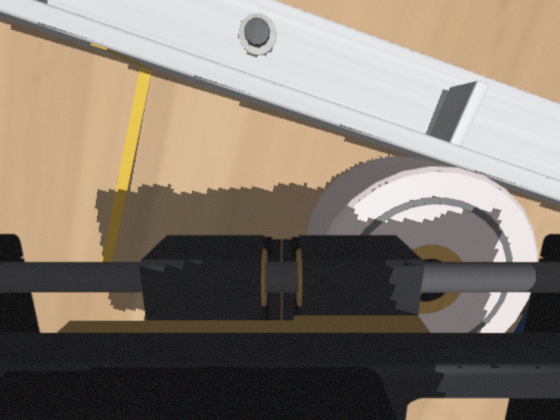

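Call:
{"method": "arm_command", "body": {"steps": [[-0.0002, 0.0005, 0, 0, 0, 0, 0], [-0.0003, 0.001, 0, 0, 0, 0, 0], [-0.0005, 0.0014, 0, 0, 0, 0, 0], [-0.0006, 0.0019, 0, 0, 0, 0, 0], [-0.0008, 0.0024, 0, 0, 0, 0, 0], [-0.0009, 0.0029, 0, 0, 0, 0, 0]]}}

```text
t: 21.35
ee_pos: [0.5223, -0.0151, 0.0133]
tcp_rot: [-180.0, 0.0, 16.2]
contact_force: [0.9, 0.4, -0.8]
opening: 0.004
```

Call:
{"method": "arm_command", "body": {"steps": [[-0.0002, 0.0005, 0, 0, 0, 0, 0], [-0.0003, 0.001, 0, 0, 0, 0, 0], [-0.0005, 0.0014, 0, 0, 0, 0, 0], [-0.0006, 0.0019, 0, 0, 0, 0, 0]]}}

```text
t: 21.68
ee_pos: [0.5223, -0.0171, 0.0133]
tcp_rot: [-180.0, 0.0, 16.2]
contact_force: [0.0, 0.4, -0.6]
opening: 0.001
```

```bash
python3 - <<'E'
from h import *;import pickle
o=observe();c=read_camera("wrist");pickle.dump((o,c),open("w8.pkl","wb"))
print(inv(o["ee_pos"]),o["contact_force"])
save("pics/w8.png",c["frame"])
E
```

```text
[ 29.8 -70.   13.3] [ 0.02314659  0.43696046 -0.56456187]
```

View pics/w8.png

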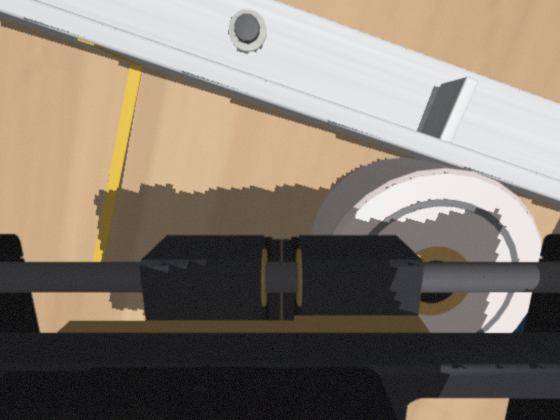

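Call:
{"method": "arm_command", "body": {"steps": [[-0.0002, 0.0005, 0, 0, 0, 0, 0], [-0.0003, 0.001, 0, 0, 0, 0, 0], [-0.0005, 0.0014, 0, 0, 0, 0, 0], [-0.0006, 0.0019, 0, 0, 0, 0, 0], [-0.0008, 0.0024, 0, 0, 0, 0, 0], [-0.0009, 0.0029, 0, 0, 0, 0, 0]]}}

```text
t: 22.23
ee_pos: [0.5222, -0.0202, 0.0133]
tcp_rot: [180.0, 0.0, 16.2]
contact_force: [-0.8, 0.7, -0.7]
opening: 0.008
```

Call:
{"method": "arm_command", "body": {"steps": [[-0.0001, 0.0004, 0, 0, 0, 0, 0], [-0.0002, 0.0008, 0, 0, 0, 0, 0], [-0.0004, 0.0012, 0, 0, 0, 0, 0]]}}

```text
t: 22.48
ee_pos: [0.5223, -0.0213, 0.0133]
tcp_rot: [-180.0, -0.0, 16.2]
contact_force: [-0.5, 0.6, -0.1]
opening: 0.002
```

```bash
python3 - <<'E'
from h import *;import pickle
o=observe();c=read_camera("wrist");pickle.dump((o,c),open("w9.pkl","wb"))
print(inv(o["ee_pos"]),o["contact_force"])
save("pics/w9.png",c["frame"])
for n in("w6","w7","w8","w9"):
    o,c=pickle.load(open(n+".pkl","rb"));h=cv2.cvtColor(c["frame"],cv2.COLOR_RGB2HSV)
    row=[np.where((h[r,480:560,1]<35)&(h[r,480:560,2]>185))[0].max()+480 for r in (225,235,245,255)]
    print(n,row,[inv(ray(wcam(o,c),u,v,.05))[0] for u,v in zip(row,(225,235,245,255))])
E
```

```text
[ 34.  -69.9  13.3] [-0.50456543  0.61094756 -0.08232722]
w6 [np.int64(530), np.int64(532), np.int64(534), np.int64(534)] [np.float64(94.0), np.float64(96.9), np.float64(99.8), np.float64(102.1)]
w7 [np.int64(530), np.int64(533), np.int64(535), np.int64(537)] [np.float64(113.9), np.float64(117.2), np.float64(120.2), np.float64(123.2)]
w8 [np.int64(535), np.int64(539), np.int64(541), np.int64(539)] [np.float64(120.9), np.float64(124.6), np.float64(127.6), np.float64(129.0)]
w9 [np.int64(527), np.int64(531), np.int64(532), np.int64(533)] [np.float64(121.9), np.float64(125.6), np.float64(128.2), np.float64(130.8)]
```

Call:
{"method": "arm_command", "body": {"steps": [[-0.0001, 0.0003, 0, 0, 0, 0, 0], [-0.0002, 0.0005, 0, 0, 0, 0, 0]]}}

```text
t: 22.7
ee_pos: [0.5222, -0.0214, 0.0133]
tcp_rot: [-180.0, -0.0, 16.2]
contact_force: [0.2, 2.4, -0.7]
opening: 0.008
```

Call:
{"method": "arm_command", "body": {"steps": [[-0.0001, 0.0003, 0, 0, 0, 0, 0], [-0.0002, 0.0005, 0, 0, 0, 0, 0]]}}

```text
t: 22.87
ee_pos: [0.5222, -0.0216, 0.0133]
tcp_rot: [-180.0, -0.0, 16.2]
contact_force: [0.4, 5.5, -0.1]
opening: 0.008
```

Call:
{"method": "arm_command", "body": {"steps": [[-0.0001, 0.0002, 0, 0, 0, 0, 0], [-0.0001, 0.0004, 0, 0, 0, 0, 0]]}}

```text
t: 23.03
ee_pos: [0.5222, -0.0217, 0.0134]
tcp_rot: [-179.9, -0.0, 16.3]
contact_force: [-0.3, 7.3, 0.8]
opening: 0.005
```

Call:
{"method": "arm_command", "body": {"steps": [[-0.0001, 0.0002, 0, 0, 0, 0, 0], [-0.0001, 0.0002, 0, 0, 0, 0, 0]]}}

```text
t: 23.2
ee_pos: [0.5222, -0.0217, 0.0134]
tcp_rot: [-179.9, -0.0, 16.3]
contact_force: [0.0, 6.3, 0.2]
opening: 0.005
```

Call:
{"method": "arm_command", "body": {"steps": [[-0.0001, 0.0002, 0, 0, 0, 0, 0], [-0.0001, 0.0004, 0, 0, 0, 0, 0], [-0.0001, 0.0004, 0, 0, 0, 0, 0]]}}

```text
t: 23.45
ee_pos: [0.5221, -0.0217, 0.0133]
tcp_rot: [-179.9, -0.0, 16.3]
contact_force: [1.0, 7.8, 0.0]
opening: 0.006
```

Call:
{"method": "arm_command", "body": {"steps": [[-0.0001, 0.0002, 0, 0, 0, 0, 0], [-0.0001, 0.0004, 0, 0, 0, 0, 0], [-0.0001, 0.0004, 0, 0, 0, 0, 0]]}}

```text
t: 23.7
ee_pos: [0.5222, -0.0218, 0.0134]
tcp_rot: [-179.9, -0.1, 16.3]
contact_force: [-0.6, 9.2, -0.1]
opening: 0.008
```

Call:
{"method": "arm_command", "body": {"steps": [[-0.0001, 0.0002, 0, 0, 0, 0, 0], [-0.0001, 0.0004, 0, 0, 0, 0, 0], [-0.0001, 0.0005, 0, 0, 0, 0, 0]]}}

```text
t: 23.95
ee_pos: [0.5222, -0.0218, 0.0134]
tcp_rot: [-179.9, -0.1, 16.3]
contact_force: [-0.2, 10.6, 0.4]
opening: 0.005
```

Call:
{"method": "arm_command", "body": {"steps": [[0, 0.0002, 0, 0, 0, 0, 0], [0, 0.0002, 0, 0, 0, 0, 0], [0, 0.0002, 0, 0, 0, 0, 0], [0, 0.0002, 0, 0, 0, 0, 0], [0, 0.0002, 0, 0, 0, 0, 0]]}}

```text
t: 24.37
ee_pos: [0.5222, -0.0218, 0.0133]
tcp_rot: [-179.9, -0.1, 16.3]
contact_force: [-0.2, 11.4, -0.1]
opening: 0.004
```

Call:
{"method": "arm_command", "body": {"steps": [[0, 0, 0, 0, 0, 0, 0], [0, 0, 0, 0, 0, 0, 0], [0, 0, 0, 0, 0, 0, 0], [0, 0, 0, 0, 0, 0, 0], [0, 0, 0, 0, 0, 0, 0]]}}

```text
t: 24.78
ee_pos: [0.5222, -0.0218, 0.0133]
tcp_rot: [-179.9, -0.0, 16.3]
contact_force: [-0.7, 11.1, -0.2]
opening: -0.001
```

Call:
{"method": "arm_command", "body": {"steps": [[0, 0, 0, 0, 0, 0, 0], [0, 0, 0, 0, 0, 0, 0], [0, 0, 0, 0, 0, 0, 0], [0, 0, 0, 0, 0, 0, 0], [0, 0, 0, 0, 0, 0, 0]]}}

```text
t: 25.2
ee_pos: [0.5222, -0.0218, 0.0134]
tcp_rot: [-179.9, -0.1, 16.3]
contact_force: [-0.6, 11.6, 0.8]
opening: 0.003
```

Call:
{"method": "arm_command", "body": {"steps": [[0, 0, 0, 0, 0, 0, 0], [0, 0, 0, 0, 0, 0, 0], [0, 0, 0, 0, 0, 0, 0], [0, 0, 0, 0, 0, 0, 0], [0, 0, 0, 0, 0, 0, 0]]}}

```text
t: 25.62
ee_pos: [0.5222, -0.0218, 0.0134]
tcp_rot: [-179.9, -0.1, 16.3]
contact_force: [0.2, 11.4, 0.3]
opening: 0.011
```

Call:
{"method": "arm_command", "body": {"steps": [[0, -0.0005, 0, 0, 0, 0, 0], [0, -0.001, 0, 0, 0, 0, 0], [0, -0.0015, 0, 0, 0, 0, 0], [0, -0.002, 0, 0, 0, 0, 0], [0, -0.0025, 0, 0, 0, 0, 0], [0, -0.003, 0, 0, 0, 0, 0], [0, -0.0035, 0, 0, 0, 0, 0], [0, -0.004, 0, 0, 0, 0, 0]]}}

```text
t: 26.28
ee_pos: [0.5209, -0.0215, 0.0132]
tcp_rot: [180.0, 0.0, 16.2]
contact_force: [0.5, 0.1, -0.6]
opening: 0.003
```

```bash
python3 - <<'E'
from h import *
o=observe();print(inv(o["ee_pos"]),o["contact_force"])
E
```

```text
[ 34.1 -71.2  13.2] [ 0.50969822  0.14163412 -0.61908554]
```

Call:
{"method": "arm_command", "body": {"steps": [[0.0003, -0.001, 0, 0, 0, 0, 0], [0.001, -0.003, 0, 0, 0, 0, 0], [0.0025, -0.008, 0, 0, 0, 0, 0], [0.0045, -0.014, 0, 0, 0, 0, 0], [0.0061, -0.02, 0, 0, 0, 0, 0], [0.0085, -0.027, 0, 0, 0, 0, 0], [0.0095, -0.03, 0, 0, 0, 0, 0], [0.0095, -0.03, -0.005, 0, 0, 0, 0]]}}

```text
t: 26.95
ee_pos: [0.5212, 0.0121, 0.0178]
tcp_rot: [-179.9, 0.1, 16.3]
contact_force: [0.1, 0.1, 0.2]
opening: 0.003
```

Call:
{"method": "arm_command", "body": {"steps": [[0, 0, -0.02, 0, 0, 0, 0], [0, 0, -0.05, 0, 0, 0, 0], [0, 0, -0.08, 0, 0, 0, 0], [0, -0.03, -0.12, 0, 0, 0, 0], [0, -0.06, -0.15, 0, 0, 0, 0], [0, -0.09, -0.18, 0, 0, 0, 0], [0, -0.09, -0.18, 0, 0, 0, 0], [0, -0.09, -0.18, 0, 0, 0, 0]]}}

```text
t: 27.62
ee_pos: [0.4975, 0.1, 0.2013]
tcp_rot: [179.9, -0.3, 16.4]
contact_force: [0.3, -0.3, -0.5]
opening: 0.006
```

```bash
python3 - <<'E'
from h import *;import pickle
o=observe();c=read_camera("wrist");pickle.dump((o,c),open("w10.pkl","wb"))
print(inv(o["ee_pos"]),o["contact_force"])
save("pics/w10.png",c["frame"])
c=read_camera("scene");save("pics/s10.png",cv2.resize(c["frame"][150:330,170:400],None,fx=3,fy=3))
E
```

```text
[-86.7 -98.2 201.3] [ 0.26803999 -0.29784511 -0.50224697]
```

View pics/w10.png

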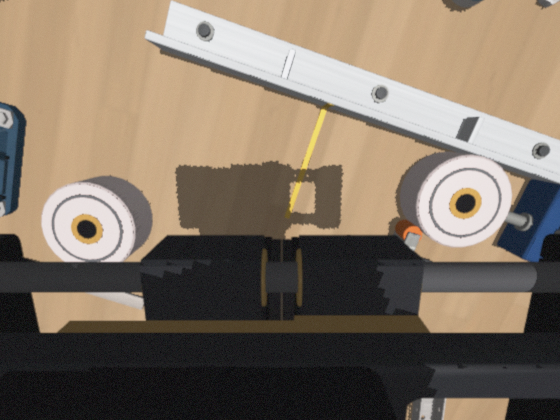

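View pics/s10.png

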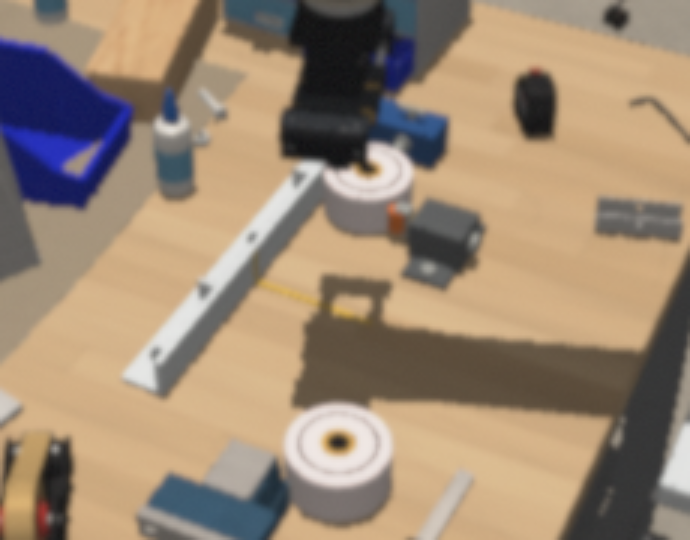

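The blank (hub at (465,203) in the wrist view) is against the fence and the stop rod, with the orange roller at (407,229) resting on its rear side. The robot is clear. I'll check its position by numbers before handing in.

```bash
python3 - <<'E'
from h import *;import pickle
o,c=pickle.load(open("w10.pkl","rb"));c=wcam(o,c);print("hub",inv(ray(c,465,203,.05)))
o=observe();c=read_camera("wrist");c=wcam(o,c);h=cv2.cvtColor(c["frame"],cv2.COLOR_RGB2HSV)
w=((h[...,1]<40)&(h[...,2]>190)).astype(np.uint8);w[:150]=0;w[:,:412]=0;w[:,512:]=0;w[248:]=0
k=max(cv2.findContours(w,cv2.RETR_EXTERNAL,cv2.CHAIN_APPROX_NONE)[0],key=cv2.contourArea)
W=np.array([ray(c,u,v,.05)[:2] for u,v in k[:,0]])
(cx,cy),r=cv2.minEnclosingCircle((W*1000).astype(np.float32));print("blank",inv([cx/1000,cy/1000,0]),r,o["contact_force"],o["t"])
hand_in()
E
```

```text
hub [ 91.7 -47.4  50. ]
blank [ 95.3 -41.    0. ] 54.942569732666016 [-0.31946211 -1.08307416 -0.56600145] 27.7167
the job is handed in; nothing more can be done
```

I handed the job in at about 27.7 s. The blank is against the fence and the stop rod, and it stayed there after the tool let go.

- **To the fence:** I took the right-hand of the two lookalikes and pushed it square onto the fence at about x = −144 mm, before the yellow mark.
- **Along the fence:** I fed it with shut fingers angled about 18° toward the fence. The tool force reached about 16 N along the fence at the roller, with about 8 N of vertical load. After the roller peak, the roller carried the blank 2–3 mm ahead of the fingers until it reached the stop.
- **At the stop:** I held about 11–11.6 N on the wrist sensor for about 1.25 s, then backed off slowly. The sensor cannot see the roller's own push, so I estimate about 11–14 N at the stop itself, under 18 N.

**Last checks:**
- **Position:** The hub measured x = 91.7, y = −47.4 mm, against 84–98 and −48 expected.
- **Disagreeing check:** A second outline fit gave (95.3, −41) with a 55 mm radius. The true radius is 48 mm, so I put this down to its mask picking up part of the fence and discounted it.
- **Contact with the fence:** I judged flatness and touching along the way from forces and pictures, not measured throughout.
- **Other things:** In the last scene picture the bottle, tape measure and the other blank look undisturbed; only part of the caliper was in view. The robot was touching nothing.

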